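# Fetch the jar key from behind the tin

## Robot

A 7-joint arm with a two-finger parallel gripper is mounted at the origin on the work surface. World frame = base frame: x ahead of the robot, y to its left, z up, the work surface at z = 0. Lengths are in m, angles in degrees, forces in N, time in s.
With the tool pointing down it reaches from about 0.425 to 0.875 m from the base axis. Payload 4.7 kg.
Tool frame: the origin (TCP) lies on the front face of the gripper's body, between the roots of the fingers; the fingertips stand 70 mm ahead of it and the grasp point (between the pads) lies 51 mm ahead of it (tip_extent is the distance from the TCP to the fingertips, in m); z points along the fingers, y is the direction in which the jaws open and shut (so a half turn about z gives the same grasp; the last joint's range is limited). The gripper opens to 87 mm and grips with 3 to 60 N. Pads are 19 mm wide; open, the fingers measure 117 mm over their backs; the gripper's body (75 mm by 190 mm) begins 51 mm behind the grasp point.
Start: joints at [77.24, 18.392, -4.016, 83.108, 1.295, 78.541, -3.26], TCP at [0.152, -0.632, 0.292] pointing down, gripper open.
Joint ranges: [-163.93, 163.93], [-17.29, 119.83], [-79.2, 71.16], [3.27, 140.29], [-89.18, 269.18], [5.43, 117.66], [-154.24, 154.24]. Speed limits (degrees/s): [147.25, 147.25, 180, 180, 180, 180, 180].

## Interface

Orientations are given as [roll, pitch, yaw] about the fixed x, y, z axes, in that order (R = Rz(yaw) Ry(pitch) Rx(roll)).
In Python, from cell import * gives the robot as it stands.
- The arm moves only by the tool carry_out, never from a script. Its argument "increments" is text: rows parted by semicolons, each of 7 numbers parted by spaces: the opening, from 0 (shut) to 1 (fully open), then the shift along the tool's x, y, z in m, then the turn, a rotation vector about the tool's x, y, z in degrees. A call has 1 to 20 rows; each row shifts and turns the pose as measured when the row begins, along the tool's axes as they then stand; what a row does not reach is not made up. A row lasts 1/8 s, in which the tool goes at most 62.5 mm and 10.7 degrees, less where a joint would pass 70% of its speed; a pose out of reach is approached as far as the arm can. A call is refused whole if a number of a shift passes 0.0625 or a number of a turn 10.7, either way. A call with a gripper value outside its range is refused whole. The fingers move at their own pace and stop on an object; "force" is the grip in N (left out, the last holds). Time passes only in rows, so rows that do not move let the fingers close. It gives the time, the measured TCP pose, the force and the opening at its end, in the units of the state.
- get_obs(): the state, without advancing time (a new reading comes with each control period).
- read_camera(name): name is "scene" or "side" or "wrist"; returns a dict with "img" (384x512x3 uint8, blue, green, red), "fx", "fy", "cx", "cy" (pixels), "world_from_camera" (4x4, takes a point from camera to world coordinates). Camera axes: x right, y down, z forward; pixel columns grow to the right and rows downward; lengths in m; the calibration is good to about 2 mm. A picture is of the moment at which its call begins. There is no depth.
- sign_off(): hands the job in, once; it reports no verdict.
Trained networks look in a picture, given as the dict that the camera call returned (one of the last four; its "shot" number tells which), for a name from the list of things; names that differ only in an ending like _2 or _b are one class to them, and where a whole thing is asked for, a point or a joint stands for the part that bears it (a point fixed in the world has none). Each returns a list of dicts, best first, with "confidence" (0 to 1); they miss things now and then, are a little off and sometimes report something else, mostly with a low value. They report only what shows in the picture. A call takes as long as a camera call. They do not tell look-alikes from the thing itself.
- masks_of(target, picture): "pixels" (384x512 bool, what is visible of it) and "bbox" ([left, top, right, bottom] in pixels, round what is visible of it).
The state is a dict: "time_s": time; "qpos": joint angles; "joint_velocities": joint speeds; "effort": joint torques, N m; "tool_pos": TCP position; "tool_rot": TCP orientation; "force": force on the tool from outside, world axes, zero at the start; "wrist_torque": the same for the moment, N m; "grip_width": finger opening in m.
Only numpy, scipy, OpenCV 4.12 (cv2) and the standard library are available. Lean on these libraries where they do the work, as an engineer would, in place of code of your own. Each camera call takes 0.05 s, during which the arm holds its last target.

## Task

Move the squat metal tin to one side, completely off its rubber disc, then draw the black jar key out of the pine box and leave it lying flat on the shelf in front of the box, wholly outside the doorway. Then put the tin back upright and wholly on the disc, without ever tipping it over, and leave the other loose things where they are.

Things in the scene. Friction and masses are not known exactly. Their poses are not given: they have to be found in the camera images.
- tin_center (a point): centre (half-way up, 32 mm above the shelf) of the squat round metal tin: 90 mm in diameter, 64 mm tall, about 0.35 kg, too wide to grip comfortably but slides upright when pushed near its foot. It starts standing on the disc, in front of the jar key. z up
- grip_disc: centre of a round grey rubber grip disc, 140 mm in diameter, under 1 mm thin and fixed on the shelf: the tin's place. Things slide over its edge without catching
- key_ring (a point): centre of the ring handle of the flat-lying black plastic jar key (150 mm long, 14 mm thick, about 0.08 kg), 7 mm above the shelf. Ring 70 mm outside, 50 mm clear inside (closed fingers can hook it), then a shank 22 mm and a nose 44 mm wide, under the box's roof. The ring sticks out of the doorway, behind the tin. The key's x axis points from ring to nose
- key_nose (a point): middle of the nose end of the jar key, the far tip, 115 mm from key_ring along the key's x axis, 7 mm above the shelf
- doorway (a point): point on the shelf mid-doorway, in the door's outer face. Fixed pine box 280 mm wide, 170 deep, 60 tall, with roof but no floor: the key lies on the shelf and slides out without a step; opening 50 mm high. x points level into the box (outside is negative), y left along its front, z up. Left inner wall at y = 55 mm; right half of the front is shut. Shelf free for 240 mm either side of the disc
- door (a joint): how far the top-hung sliding door stands open, m (0 shut, 0.13 fully open, slides to the right, about 2 N); its free edge stands at y = 0.055 - value in the doorway frame. It starts open enough for the key and need not be moved
- corkscrew: bystander, leave alone: nickel winged corkscrew, 127 mm long, lying on the roof of the pine box; origin at its underside
- stopper: bystander, leave alone: copper wine stopper, 66 mm tall, 42 mm wide, standing on the roof of the pine box; origin at its underside
- opener: bystander, leave alone: flat stainless church-key opener, 130 mm long, 5 mm thick, lying on the shelf to the right; origin at its underside
- spice_jar: bystander, leave alone: glass spice jar with black cap, 100 mm tall, 56 mm wide, standing to the left; origin at its underside
- mug: bystander, leave alone: white mug, 90 mm tall, 82 mm wide, standing to the right; origin at its underside
- spatula: bystander, leave alone: spatula lying on the shelf to the left; origin at its underside
Things that resemble listed ones, but are neither listed nor needed, are in the scene too. Of the things like the part that bears key_ring, leave any that is blue; of the rest the smaller one is meant. What is shaped like the part that bears tin_center but green is not meant.

How it is judged (in metres and radians):
On the way, in this order (a step that is already met when the one before it is completed fails the run):
1. the tin stands upright off the disc (horizontal distance between tin_center and grip_disc above 0.09 m and angle between tin_center's own z axis and vertical below 0.1 rad), for 0.2 s.
2. the jar key lies flat wholly outside the doorway, the tin not yet back (x of key_nose in the frame of doorway below 0 m and x of key_ring in the frame of doorway below -0.035 m and height (world z) of each of key_ring, key_nose below 0.016 m and horizontal distance between tin_center and grip_disc above 0.03 m), for 0.2 s.
At the end, for the whole second after the job is handed in: Key flat on the shelf (ring centre and nose end under 16 mm up), outside the box: in the doorway frame nose end at x below 0, ring centre below -35 mm. Tin upright (within 0.06 rad) on the shelf, centre within 27 mm of the disc's centre (x of key_nose in the frame of doorway below 0 m and x of key_ring in the frame of doorway below -0.035 m and height (world z) of each of key_ring, key_nose below 0.016 m and horizontal distance between tin_center and grip_disc below 0.027 m and angle between tin_center's own z axis and vertical below 0.06 rad and height (world z) of tin_center below 0.036 m); the robot touches nothing.
It fails at once if the tin is tipped over (angle between tin_center's own z axis and vertical above 0.6 rad).
It fails at once if a bystander (corkscrew, stopper, opener, spice jar, mug or spatula) is displaced by more than 30 mm (distance of any of corkscrew, stopper, opener, spice_jar, mug, spatula from where it was at the start of the episode above 0.03 m).
It also fails if it takes over 70 s, if anything falls off the work surface, if the arm or the gripper's body presses on something with over 40 N, if the wrist force passes 120 N, or if a joint passes its speed limit or range.

## Working session

There is one attempt and no reset: what is moved stays moved. The work goes in short steps, Python scripts to look and compute and a tool call to move; the robot and the scene stay as the last step left them, time stands still between calls to the robot, and variables do not carry over. Pictures are saved under pics/ and viewed, and the job is handed in when it is done.

Besides the shell and the picture viewer there is one more tool, called after "Request:" in YAML: its name, and indented under it one key for each argument. carry_out: Moves the arm, as the interface text tells. Its arguments: {"type":"object","properties":{"increments":{"type":"string"},"force":{"type":"number"}},"required":["increments"]}

```bash
mkdir -p pics; ls; cat > h.py <<'E'
from cell import *
import numpy as np, cv2
def shot(n,tag):
    p=read_camera(n); cv2.imwrite(f'pics/{tag}.png',p['img']); return p
def pix2plane(p,u,v,z):
    T=np.array(p['world_from_camera']); d=T[:3,:3]@np.array([(u-p['cx'])/p['fx'],(v-p['cy'])/p['fy'],1]); o=T[:3,3]
    return o+d*(z-o[2])/d[2]
def proj(p,X):
    T=np.linalg.inv(np.array(p['world_from_camera'])); c=T[:3,:3]@np.array(X)+T[:3,3]
    return np.array([p['fx']*c[0]/c[2]+p['cx'],p['fy']*c[1]/c[2]+p['cy']])
E
python3 - <<'E'
from h import *
for n in ['scene','side','wrist']:
    p=shot(n,n+'0'); print(n,np.round(p['world_from_camera'],3).tolist(),p['fx'])
o=get_obs(); print(o['time_s'],o['tool_pos'],o['tool_rot'],o['force'],o['grip_width'])
E
```

```text
pics
scene [[0.149, 0.794, -0.59, 1.388], [0.989, -0.119, 0.091, -0.13], [0.002, -0.597, -0.802, 1.224], [0.0, 0.0, 0.0, 1.0]] 367.7866056388756
side [[0.903, -0.199, 0.381, 0.011], [-0.429, -0.444, 0.787, -1.127], [0.012, -0.874, -0.486, 0.783], [0.0, 0.0, 0.0, 1.0]] 452.92948337638563
wrist [[0.236, -0.932, -0.274, 0.228], [-0.972, -0.227, -0.065, -0.614], [-0.001, 0.282, -0.959, 0.384], [0.0, 0.0, 0.0, 1.0]] 334.40053967409995
0.15 [ 0.15235526 -0.63157382  0.29141936] [-1.79917996e+02  6.65590104e-03  1.35684240e+01] [0.29434705 0.31908913 0.36031499] 0.08700552784541929
```

View pics/scene0.png

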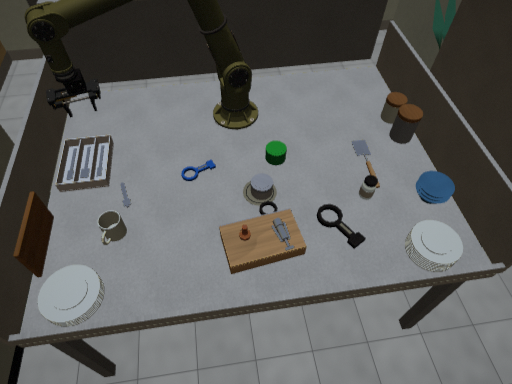

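View pics/side0.png

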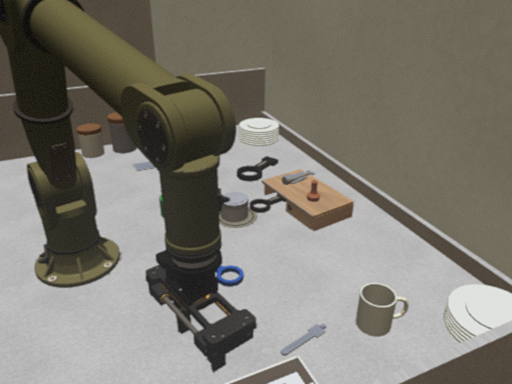

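View pics/wrist0.png

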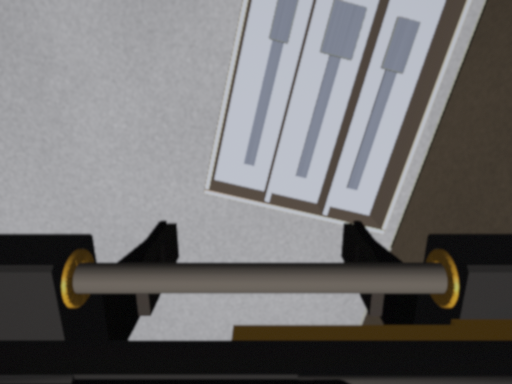

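The scene shows:
- The grey tin at (262,185), on its disc. The green look-alike is at (276,152).
- The jar-key candidates: a ring at (268,209) going into the box (black, smaller), a large black one at (330,215)→(360,240), and a blue one at (190,172). By the description, the one in the box is the one I want.

Next I'll measure and take a close crop.

```bash
python3 - <<'E'
from h import *
p=shot('scene','s1'); q=shot('side','d1')
for n,pp in (('scene',p),('side',q)):
    for t in ['tin_center','key_ring','grip_disc','door','spice_jar','opener','spatula','mug','corkscrew','stopper']:
        for r in masks_of(t,pp)[:4]:
            m=r['pixels']; v,u=np.nonzero(m)
            print(n,t,round(r['confidence'],2),np.round(r['bbox']),len(u),u.mean().round(1),v.mean().round(1),np.round(pix2plane(pp,u.mean(),v.mean(),0.01),3)[:2])
c=cv2.resize(p['img'][140:280,200:340],None,fx=4.2,fy=4.2,interpolation=cv2.INTER_CUBIC);cv2.imwrite('pics/c1.png',c)
c=cv2.resize(q['img'][150:250,190:370],None,fx=4.2,fy=4.2,interpolation=cv2.INTER_CUBIC);cv2.imwrite('pics/c2.png',c)
E
```

```text
scene tin_center 0.91 [268. 142. 287. 168.] 435 275.5 152.3 [0.294 0.146]
scene tin_center 0.88 [250. 173. 276. 200.] 540 261.6 185.7 [0.471 0.054]
scene key_ring 0.74 [177. 159. 216. 182.] 292 197.1 169.5 [ 0.343 -0.206]
scene key_ring 0.73 [ 95. 215. 126. 242.] 611 111.0 225.5 [ 0.576 -0.551]
scene key_ring 0.63 [257. 202. 276. 217.] 88 265.8 205.9 [0.574 0.053]
scene key_ring 0.56 [319. 205. 365. 247.] 686 339.7 224.3 [0.701 0.321]
scene grip_disc 0.66 [241. 184. 277. 203.] 280 256.9 195.3 [0.517 0.026]
scene spice_jar 0.79 [358. 172. 377. 199.] 323 368.0 187.1 [0.544 0.489]
scene spice_jar 0.74 [242. 188. 274. 204.] 138 253.7 196.8 [0.522 0.012]
scene spice_jar 0.6 [120. 183. 130. 203.] 137 124.6 194.6 [ 0.433 -0.507]
scene opener 0.48 [120. 182. 130. 204.] 113 124.9 195.1 [ 0.436 -0.506]
scene spatula 0.51 [352. 142. 380. 187.] 251 362.5 152.2 [0.351 0.531]
scene mug 0.75 [ 96. 210. 123. 245.] 703 110.9 226.3 [ 0.579 -0.552]
scene corkscrew 0.51 [272. 214. 294. 248.] 336 281.7 231.8 [0.7   0.093]
scene stopper 0.66 [238. 226. 252. 240.] 163 244.4 232.6 [ 0.683 -0.048]
side tin_c
[... 287 characters left out ...]
_disc 0.5 [222. 208. 259. 227.] 289 239.6 220.6 [ 0.487 -0.004]
side door 0.78 [285. 202. 308. 228.] 334 298.1 214.6 [ 0.675 -0.048]
side opener 0.58 [280. 322. 326. 356.] 411 304.2 338.0 [ 0.425 -0.514]
side spatula 0.42 [135. 161. 154. 170.] 111 142.1 165.6 [0.296 0.525]
side mug 0.65 [355. 282. 408. 337.] 1901 377.2 308.4 [ 0.634 -0.507]
side corkscrew 0.7 [249. 198. 287. 213.] 301 264.0 203.4 [0.605 0.062]
side corkscrew 0.5 [282. 171. 310. 184.] 212 294.6 177.3 [0.796 0.191]
side corkscrew 0.39 [218. 210. 256. 227.] 298 239.4 220.9 [ 0.485 -0.005]
side stopper 0.72 [282. 322. 325. 356.] 430 304.0 338.3 [ 0.424 -0.515]
side stopper 0.57 [306. 178. 318. 205.] 179 312.9 192.1 [0.799 0.063]
```

View pics/c1.png

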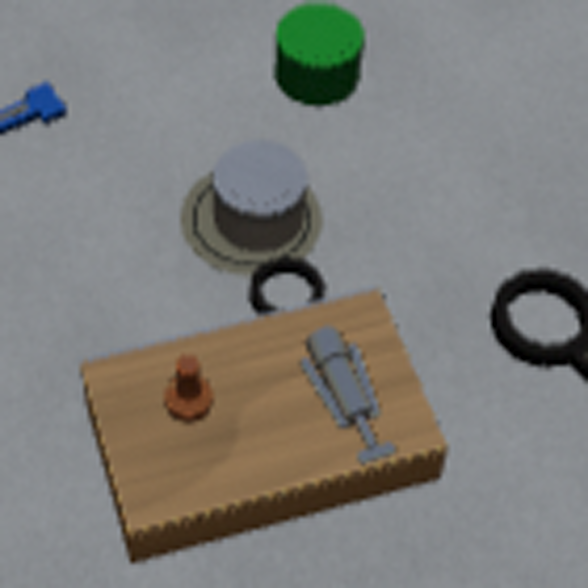

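View pics/c2.png

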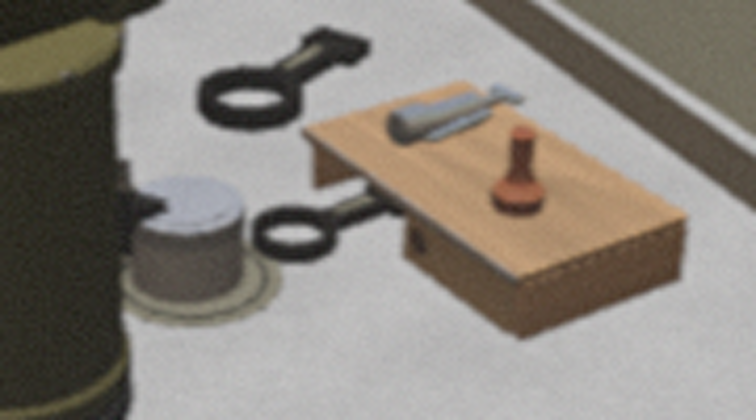

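```bash
python3 - <<'E'
from h import *
p=read_camera('scene')
c=lambda x,y:(200+(x+.5)/4.2-.5,140+(y+.5)/4.2-.5)
R=[pix2plane(p,*c(*a),0.06) for a in [(82,363),(380,290),(443,443),(130,525)]]
for r in R: print(np.round(r,3))
print([np.linalg.norm(R[i]-R[(i+1)%4]).round(3) for i in range(4)])
print('disc edges',[np.round(pix2plane(p,*c(*a),0.001)[:2],3) for a in [(181,215),(322,218),(245,272)]])
print('tin top edges',[np.round(pix2plane(p,*c(*a),0.064)[:2],3) for a in [(212,180),(308,180),(260,139),(260,217)]])
print('ring edges',[np.round(pix2plane(p,*c(*a),0.014)[:2],3) for a in [(249,290),(326,290),(287,256)]])
q=read_camera('side')
d=lambda x,y:(190+(x+.5)/4.2-.5,150+(y+.5)/4.2-.5)
print('side tin top',[np.round(pix2plane(q,*d(*a),0.064)[:2],3) for a in [(134,207),(245,207),(190,178),(190,234)]])
print('side ring outer',[np.round(pix2plane(q,*d(*a),0.012)[:2],3) for a in [(253,230),(338,234),(295,205),(295,262)]])
print('shank end',[np.round(pix2plane(q,*d(*a),0.014)[:2],3) for a in [(335,222),(395,200),(400,212)]])
print('door',[np.round(pix2plane(q,*d(*a),0.0)[:2],3) for a in [(405,262),(520,338)]],'roof',[np.round(pix2plane(q,*d(*a),0.06)[:2],3) for a in [(302,130),(518,278),(688,215)]], 'left wall foot',np.round(pix2plane(q,*d(313,188),0)[:2],3))
E
```

```text
[ 0.671 -0.14   0.06 ]
[0.634 0.135 0.06 ]
[0.795 0.155 0.06 ]
[ 0.83  -0.116  0.06 ]
[np.float64(0.278), np.float64(0.162), np.float64(0.273), np.float64(0.162)]
disc edges [array([ 0.479, -0.027]), array([0.503, 0.11 ]), array([0.556, 0.025])]
tin top edges [array([0.489, 0.003]), array([0.502, 0.093]), array([0.446, 0.056]), array([0.539, 0.041])]
ring edges [array([0.586, 0.023]), array([0.596, 0.095]), array([0.552, 0.066])]
side tin top [array([0.452, 0.061]), array([0.529, 0.026]), array([0.509, 0.086]), array([0.475, 0.006])]
side ring outer [array([0.557, 0.073]), array([0.617, 0.039]), array([0.606, 0.096]), array([0.567, 0.014])]
shank end [array([0.622, 0.054]), array([0.683, 0.066]), array([0.677, 0.047])]
door [array([ 0.655, -0.004]), array([ 0.681, -0.135])] roof [array([0.628, 0.131]), array([ 0.67 , -0.143]), array([ 0.837, -0.118])] left wall foot [0.641 0.135]
```

```bash
cat >> h.py <<'E'
from scipy.spatial.transform import Rotation as Ro
def plan(wps,sp=0.05,sa=9.5):
    """wps: (open,x,y,z,yaw[,step]) tool straight down"""
    o=get_obs(); P=np.array(o['tool_pos']); R=Ro.from_euler('xyz',o['tool_rot'],degrees=True); out=[]
    for w in wps:
        T=np.array(w[1:4]); Rt=Ro.from_euler('xyz',[180,0,w[4]],degrees=True); s=w[5] if len(w)>5 else sp
        D=T-P; W=(Rt*R.inv()).as_rotvec(degrees=True)
        n=max(1,int(np.ceil(max(np.linalg.norm(D)/s,np.linalg.norm(W)/sa))))
        P0=P.copy();R0=R
        for i in range(1,n+1):
            Pt=P0+D*i/n; Rn=Ro.from_rotvec(W*i/n,degrees=True)*R0
            d=np.round(R.inv().apply(Pt-P),4); r=np.round((R.inv()*Rn).as_rotvec(degrees=True),1)
            out.append(' '.join(f'{v:g}' for v in [w[0],*d,*r]))
            P=P+R.apply(d); R=R*Ro.from_rotvec(r,degrees=True)
    print(len(out),'rows'); print('; '.join(out).replace('-0 ','0 '))
def st():
    o=get_obs(); print(o['time_s'],np.round(o['tool_pos'],4),np.round(o['tool_rot'],2),np.round(o['force'],1),round(o['grip_width'],4))
E
python3 - <<'E'
from h import *
plan([(0.52,0.45,-0.35,0.25,50),(0.52,0.492,0.122,0.2,90)],sp=0.055)
E
```

```text
17 rows
0.52 0.0444 -0.0255 0.0053 0 0 -4.6; 0.52 0.0463 -0.0219 0.0053 0 0 -4.5; 0.52 0.0479 -0.0182 0.0053 0 0 -4.6; 0.52 0.0493 -0.0142 0.0052 0 0 -4.5; 0.52 0.0501 -0.0104 0.0053 0 0 -4.6; 0.52 0.0509 -0.0063 0.0053 0 0 -4.5; 0.52 0.0512 -0.0023 0.0053 0 0 -4.6; 0.52 0.0512 0.0018 0.0053 0 0 -4.5; 0.52 0.0432 -0.0302 0.0055 0 0 -4.4; 0.52 0.0453 -0.0267 0.0056 0 0 -4.5; 0.52 0.0473 -0.0232 0.0055 0 0 -4.4; 0.52 0.0489 -0.0194 0.0056 0 0 -4.5; 0.52 0.0503 -0.0155 0.0055 0 0 -4.4; 0.52 0.0514 -0.0116 0.0056 0 0 -4.5; 0.52 0.0521 -0.0076 0.0055 0 0 -4.4; 0.52 0.0525 -0.0035 0.0056 0 0 -4.5; 0.52 0.0527 0.0006 0.0055 0 0 -4.4
```

Request:
carry_out:
  increments: "0.52 0.044 -0.025 0.005 0 0 -4.5; 0.52 0.046 -0.022 0.005 0 0 -4.5; 0.52 0.048 -0.018 0.005 0 0 -4.5; 0.52 0.049 -0.014 0.005 0 0 -4.5; 0.52 0.05 -0.01 0.005 0 0 -4.5; 0.52 0.051 -0.006 0.005 0 0 -4.5; 0.52 0.051 -0.002 0.005 0 0 -4.5; 0.52 0.051 0.002 0.005 0 0 -4.5; 0.52 0.043 -0.03 0.005 0 0 -4.5; 0.52 0.045 -0.027 0.005 0 0 -4.5; 0.52 0.047 -0.023 0.005 0 0 -4.5; 0.52 0.049 -0.019 0.005 0 0 -4.5; 0.52 0.05 -0.016 0.005 0 0 -4.5; 0.52 0.051 -0.012 0.005 0 0 -4.5"

```text
time_s: 3.1
tool_pos: [0.48, -0.0246, 0.2197]
tool_rot: [179.6, 0.4, 78.1]
force: [1.2, -0.4, -1.0]
grip_width: 0.045
```

```bash
python3 - <<'E'
from h import *
st()
print(get_obs()['qpos'])
plan([(0.52,0.492,0.122,0.2,90),(0.52,0.492,0.122,0.082,90,0.04)],sp=0.05)
E
```

```text
3.1 [ 0.48   -0.0246  0.2197] [179.56   0.35  78.07] [ 1.2 -0.4 -1. ] 0.045
[ 38.46451684   2.25164258 -39.37889612 110.9612449    2.03205798
  66.95657514 -13.61167921]
6 rows
0.52 0.0487 -0.0062 0.0062 0.1 0.1 -4; 0.52 0.0489 -0.0028 0.0064 0.2 0.2 -4; 0.52 0.0491 0.0006 0.0065 0.1 0.1 -3.9; 0.52 0 0 0.0393 0 0 -0; 0.52 0 0 0.0393 0 0 -0; 0.52 0 0 0.0394 0 0 -0
```

Request:
carry_out:
  increments: "0.52 0.049 -0.006 0.006 0.1 0.1 -4; 0.52 0.049 -0.003 0.006 0.2 0.2 -4; 0.52 0.049 0.001 0.006 0.1 0.1 -4; 0.52 0 0 0.02 0 0 0; 0.52 0 0 0 0 0 0"

```text
time_s: 3.72
tool_pos: [0.4918, 0.1324, 0.1819]
tool_rot: [179.7, -0.0, 91.0]
force: [-0.7, 0.5, 0.5]
grip_width: 0.0454
```

```bash
python3 - <<'E'
from h import *
st()
p=shot('scene','s2');q=shot('side','d2')
i=np.hstack([cv2.resize(p['img'][120:260,200:340],None,fx=2.8,fy=2.8),cv2.resize(q['img'][110:250,180:320],None,fx=2.8,fy=2.8)]);cv2.imwrite('pics/c3.png',i)
plan([(0.52,0.492,0.122,0.082,90,0.035)])
E
```

```text
3.725 [0.4918 0.1324 0.1819] [ 1.7974e+02 -4.0000e-02  9.0960e+01] [-0.7  0.5  0.5] 0.0454
3 rows
0.52 -0.0035 -0.0007 0.0338 0.2 0 0.3; 0.52 -0.0036 -0.0005 0.0339 0.1 -0.1 0.3; 0.52 -0.0035 -0.0004 0.0338 0.2 0 0.3
```

View pics/c3.png

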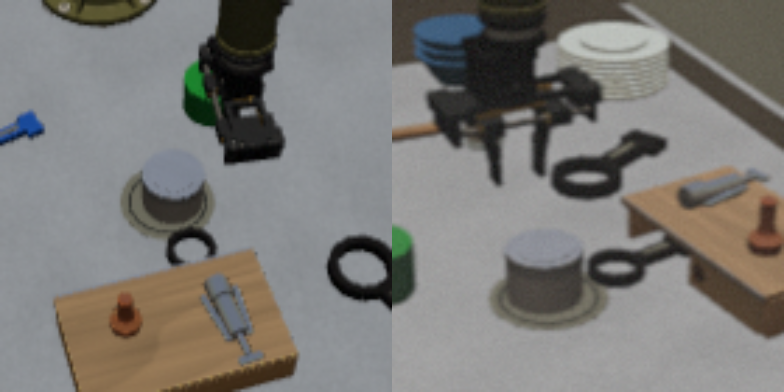

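The gripper hangs left of the tin with its fingers clear. The tin, disc and ring are all unobstructed in both views. Now I'll descend and push to the right (tool -x).

Request:
carry_out:
  increments: "0.52 -0.003 0 0.034 0.2 0 0.3; 0.52 -0.003 0 0.034 0.1 0 0.3; 0.52 -0.003 0 0.032 0.2 0 0.3; 0.52 0 0 0 0 0 0; 0.52 -0.01 0 0 0 0 0; 0.52 -0.01 0 0 0 0 0; 0.52 -0.01 0 0 0 0 0; 0.52 -0.01 0 0 0 0 0; 0.52 -0.01 0 0 0 0 0"

```text
time_s: 4.95
tool_pos: [0.5006, 0.0672, 0.0908]
tool_rot: [179.1, -0.0, 89.4]
force: [0.2, 1.8, -1.3]
grip_width: 0.0451
```

```bash
python3 - <<'E'
from h import *
st()
p=shot('scene','s3');q=shot('side','d3')
i=np.hstack([cv2.resize(p['img'][120:260,200:340],None,fx=2.8,fy=2.8),cv2.resize(q['img'][110:250,180:320],None,fx=2.8,fy=2.8)]);cv2.imwrite('pics/c4.png',i)
E
```

```text
4.95 [0.5006 0.0672 0.0908] [ 1.791e+02 -2.000e-02  8.944e+01] [ 0.2  1.8 -1.3] 0.0451
```

View pics/c4.png

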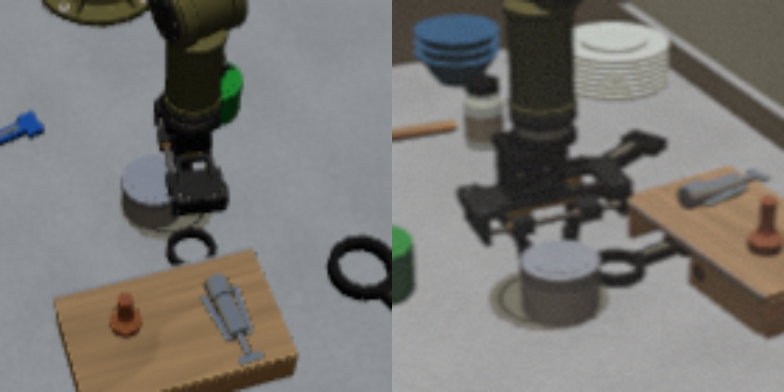

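The tin slides upright, cradled by the fingers. I'll continue, correcting the small drift in x and z.

Request:
carry_out:
  increments: "0.52 -0.01 -0.001 0.002 0.2 0 0; 0.52 -0.01 -0.001 0.002 0.2 0 0; 0.52 -0.01 -0.001 0.002 0.2 0 0; 0.52 -0.01 -0.001 0.001 0.2 0 0; 0.52 -0.01 -0.001 0.001 0 0 0; 0.52 -0.01 -0.001 0 0 0 0; 0.52 -0.01 -0.001 0 0 0 0; 0.52 -0.01 -0.001 0 0 0 0; 0.52 -0.01 0 0 0 0 0; 0.52 -0.01 0 0 0 0 0; 0.52 -0.008 0 0 0 0 0; 0.52 0 0 0 0 0 0"

```text
time_s: 6.55
tool_pos: [0.4928, -0.0471, 0.0834]
tool_rot: [179.7, -0.1, 89.4]
force: [1.2, 1.6, 0.9]
grip_width: 0.0455
```

```bash
python3 - <<'E'
from h import *
st()
p=shot('scene','s4');q=shot('side','d4')
i=np.hstack([cv2.resize(p['img'][120:260,200:340],None,fx=2.8,fy=2.8),cv2.resize(q['img'][110:250,180:320],None,fx=2.8,fy=2.8)]);cv2.imwrite('pics/c5.png',i)
E
```

```text
6.55 [ 0.4928 -0.0471  0.0834] [ 1.7973e+02 -1.3000e-01  8.9430e+01] [1.2 1.6 0.9] 0.0455
```

View pics/c5.png

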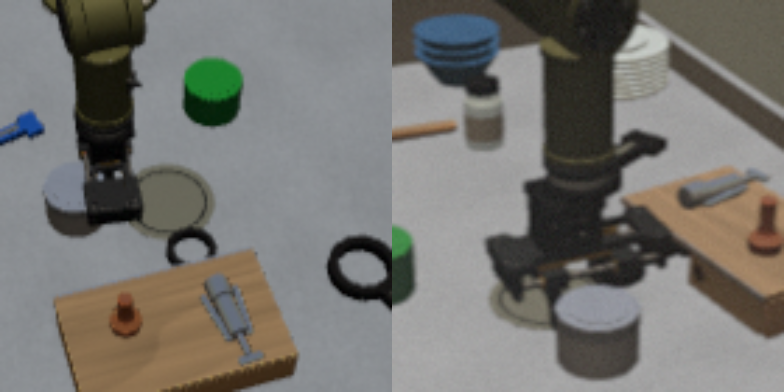

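```bash
python3 - <<'E'
from h import *
print(np.round(get_obs()['qpos'],1))
plan([(0.35,0.493,-0.02,0.0834,89.4,0.015),(0.35,0.493,-0.02,0.16,89,0.04),(0.35,0.48,0.05,0.2,50)],sp=0.05)
E
```

```text
[ 39.6  16.2 -40.8 116.2  13.2  51.9  -8.8]
9 rows
0.35 0.0133 0.0001 -0.0001 0.1 -0.1 0; 0.35 0.0134 0.0001 -0.0001 0.1 0 0.1; 0.35 0 0 -0.0383 0 0 0.2; 0.35 0 0.0001 -0.0383 0 0 0.2; 0.35 0.014 -0.0029 -0.008 0 0 7.8; 0.35 0.0134 -0.0047 -0.008 0 0 7.8; 0.35 0.0127 -0.0065 -0.008 0 0 7.8; 0.35 0.0117 -0.0081 -0.008 0 0 7.8; 0.35 0.0104 -0.0097 -0.0079 0 0 7.8
```

Request:
carry_out:
  increments: "0.35 0.013 0 0 0 0 0; 0.35 0.013 0 0 0 0 0; 0.35 0 0 -0.038 0 0 0; 0.35 0 0 -0.038 0 0 0; 0.35 0.014 -0.003 -0.008 0 0 8; 0.35 0.013 -0.005 -0.008 0 0 8; 0.35 0.013 -0.006 -0.008 0 0 8; 0.35 0.012 -0.008 -0.008 0 0 8; 0.35 0.01 -0.01 -0.008 0 0 8; 0.35 0 0 0 0 0 8; 0.35 0 0 0 0 0 8; 0.35 0 0 0 0 0 8; 0.35 0 0 0 0 0 8; 0.35 0 0 0 0 0 8; 0.35 0 0 0 0 0 0"

```text
time_s: 8.52
tool_pos: [0.4719, 0.0679, 0.1995]
tool_rot: [179.9, 0.4, 8.1]
force: [0.2, -0.4, 0.2]
grip_width: 0.0304
```

```bash
python3 - <<'E'
from h import *
st(); print(np.round(get_obs()['qpos'],1))
p=shot('scene','s5');q=shot('side','d5');w=shot('wrist','w5')
i=np.hstack([cv2.resize(p['img'][140:240,200:300],None,fx=4,fy=4,interpolation=2),cv2.resize(q['img'][170:270,190:290],None,fx=4,fy=4,interpolation=2)]);cv2.imwrite('pics/c6.png',i)
for n,pp in (('scene',p),('side',q),('wrist',w)):
    for t in ['tin_center','key_ring','grip_disc']:
        for r in masks_of(t,pp)[:4]:
            m=r['pixels']; v,u=np.nonzero(m)
            print(n,t,round(r['confidence'],2),np.round(r['bbox']),len(u),np.round(pix2plane(pp,u.mean(),v.mean(),{'t':.045,'k':.01,'g':0}[t[0]]),3)[:2])
E
```

```text
8.525 [0.4719 0.0679 0.1995] [179.93   0.36   8.1 ] [ 0.2 -0.4  0.2] 0.0304
[ 30.8   3.9 -43.2 112.2   3.   65.3 -95.5]
scene tin_center 0.91 [215. 179. 240. 206.] 517 [ 0.501 -0.093]
scene key_ring 0.84 [318. 205. 367. 247.] 668 [0.703 0.322]
scene key_ring 0.56 [261. 202. 276. 215.] 89 [0.574 0.057]
scene grip_disc 0.82 [243. 181. 276. 207.] 677 [0.488 0.041]
side tin_center 0.84 [232. 210. 267. 248.] 894 [ 0.483 -0.11 ]
side tin_center 0.7 [157. 189. 185. 220.] 741 [0.309 0.121]
side tin_center 0.45 [248. 196. 282. 214.] 326 [0.581 0.009]
side key_ring 0.82 [249. 197. 282. 212.] 306 [0.599 0.063]
side key_ring 0.74 [238. 154. 278. 182.] 535 [0.689 0.315]
side key_ring 0.73 [196. 256. 241. 287.] 671 [ 0.343 -0.215]
side grip_disc 0.91 [213. 205. 250. 228.] 545 [0.477 0.055]
wrist tin_center 0.63 [390. 130. 511. 259.] 12485 [ 0.495 -0.085]
wrist key_ring 0.8 [246.   2. 341.  89.] 3374 [0.586 0.056]
wrist key_ring 0.74 [470. 324. 502. 341.] 399 [ 0.346 -0.183]
wrist grip_disc 0.7 [214.  80. 372. 234.] 18883 [0.496 0.04 ]
```

View pics/c6.png

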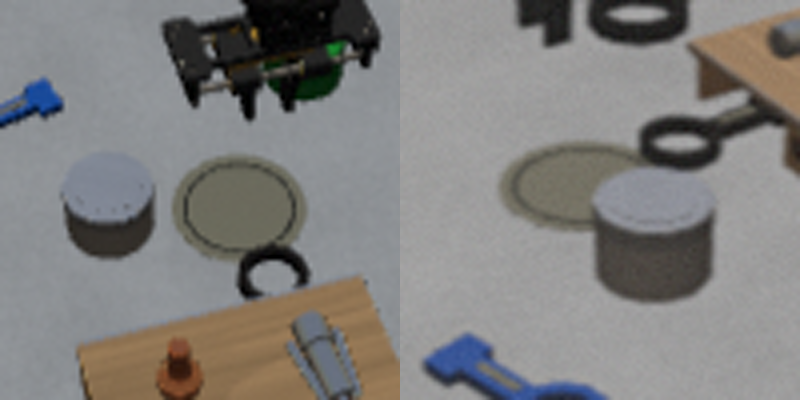

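View pics/w5.png

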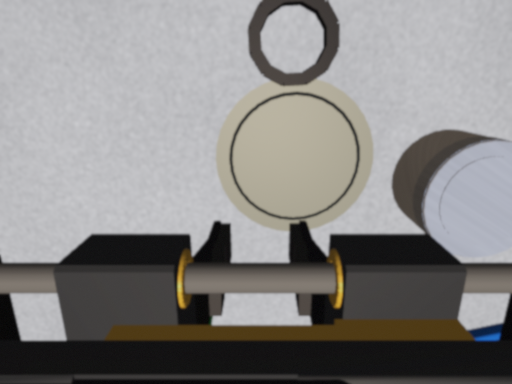

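```bash
python3 - <<'E'
from h import *
p=read_camera('scene');w=read_camera('wrist')
for t,pp,h,k in [('grip_disc',p,0,1),('grip_disc',w,0,1),('key_ring',w,.014,0)]:
    r=masks_of(t,pp)
    r=r[0] if not(k==0) else max(r[:2],key=lambda a:a['pixels'].sum())
    c=max(cv2.findContours(r['pixels'].astype(np.uint8),0,1)[0],key=len)[:,0]
    c=c[c[:,1]>3] if k==0 else c
    X=np.array([pix2plane(pp,u,v,h)[:2] for u,v in c])
    A=np.c_[2*X,np.ones(len(X))]; s=np.linalg.lstsq(A,(X**2).sum(1),rcond=None)[0]
    print(t,np.round(s[:2],4),'R',np.sqrt(s[2]+s[:2]@s[:2]).round(4),'bbox-mid',np.round((X.min(0)+X.max(0))/2,4))
E
```

```text
grip_disc [0.4889 0.041 ] R 0.0658 bbox-mid [0.4891 0.0421]
grip_disc [0.4919 0.039 ] R 0.0682 bbox-mid [0.4914 0.0388]
key_ring [0.5881 0.0578] R 0.0354 bbox-mid [0.5837 0.0576]
```

```bash
python3 - <<'E'
from h import *
plan([(0.35,0.587,0.087,0.13,4)],sp=0.03)
E
```

```text
5 rows
0.35 0.0233 -0.0008 0.0138 0 0.1 0.8; 0.35 0.0233 -0.0012 0.0139 0 0 0.8; 0.35 0.0233 -0.0015 0.0138 0 0.1 0.8; 0.35 0.0232 -0.0018 0.0139 0.1 0.1 0.7; 0.35 0.0232 -0.0021 0.0139 0 0 0.8
```

Request:
carry_out:
  increments: "0.35 0.023 -0.001 0.014 0 0.1 1; 0.35 0.023 -0.001 0.014 0 0 1; 0.35 0.023 -0.001 0.014 0 0.1 1; 0.35 0.023 -0.002 0.014 0 0 1; 0.35 0.023 -0.002 0.014 0 0 0; 0.35 0 0 0 0 0 0"

```text
time_s: 10.12
tool_pos: [0.59, 0.0845, 0.1271]
tool_rot: [179.8, 0.1, 3.7]
force: [-0.1, -0.3, 0.2]
grip_width: 0.0303
```

```bash
python3 - <<'E'
from h import *
st(); 
p=shot('scene','s6');q=shot('side','d6')
o=get_obs();P=np.array(o['tool_pos'])
def crop(pp,x,y,s=100):
    g=pp['img'].copy();return cv2.resize(g[y:y+s,x:x+s],None,fx=4,fy=4,interpolation=2)
cv2.imwrite('pics/c7.png',np.hstack([crop(p,220,150),crop(q,210,140)]))
plan([(0.35,0.587,0.087,0.073,4,0.02)])
E
```

```text
10.125 [0.59   0.0845 0.1271] [1.7983e+02 8.0000e-02 3.6600e+00] [-0.1 -0.3  0.2] 0.0303
3 rows
0.35 -0.0007 -0.0009 0.0185 0.1 0 -0.1; 0.35 -0.0007 -0.0009 0.0184 0 0 -0.1; 0.35 -0.0006 -0.0009 0.0185 0.1 0 -0.1
```

View pics/c7.png

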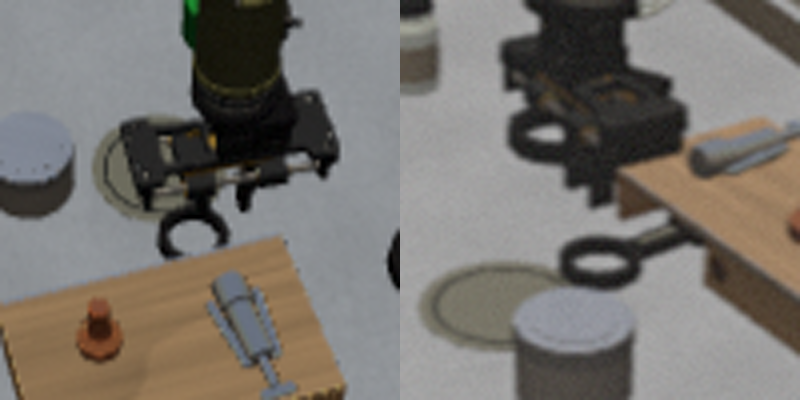

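The fingers hang over the ring's left band, and the inner finger is in line with the clear middle. Now I'll descend and close with a gentle force.

Request:
carry_out:
  increments: "0.35 -0.001 -0.001 0.018 0 0 0; 0.35 -0.001 -0.001 0.018 0 0 0; 0.35 -0.001 -0.001 0.012 0 0 0; 0.35 0 0 0.004 0 0 0; 0.35 0 0 0 0 0 0"

```text
time_s: 10.85
tool_pos: [0.5839, 0.0868, 0.0734]
tool_rot: [179.7, 0.0, 3.7]
force: [0.2, 0.1, 0.3]
grip_width: 0.0303
```

```bash
python3 - <<'E'
from h import *
st(); 
p=shot('scene','s7');q=shot('side','d7')
def crop(pp,x,y,s=100):
    g=pp['img'].copy();return cv2.resize(g[y:y+s,x:x+s],None,fx=4,fy=4,interpolation=2)
cv2.imwrite('pics/c8.png',np.hstack([crop(p,220,150),crop(q,210,140)]))
E
```

```text
10.85 [0.5839 0.0868 0.0734] [1.7969e+02 5.0000e-02 3.7000e+00] [0.2 0.1 0.3] 0.0303
```

View pics/c8.png

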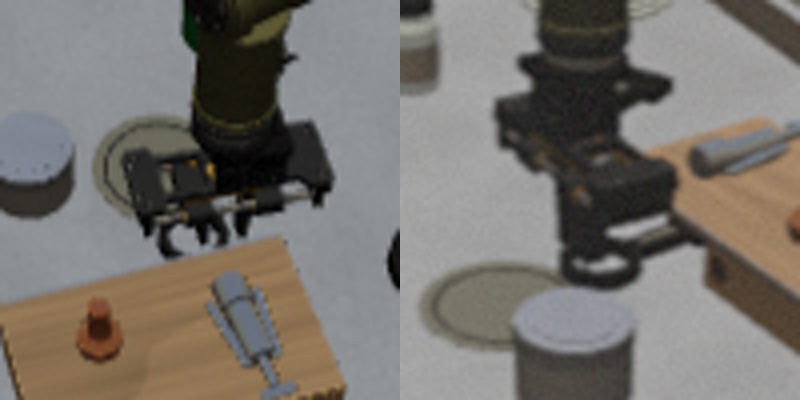

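No contact force so far, and one finger is inside the ring. I'll close the gripper.

Request:
carry_out:
  increments: "0 0 0 0 0 0 0; 0 0 0 0 0 0 0; 0 0 0 0 0 0 0; 0 0 0 0 0 0 0; 0 0 0 0 0 0 0; 0 0 0 0 0 0 0"
  force: 15

```text
time_s: 11.7
tool_pos: [0.5853, 0.087, 0.0753]
tool_rot: [179.7, -0.2, 3.7]
force: [0.3, 1.1, -0.3]
grip_width: 0.0107
```

The grip holds at 10.7 mm, which matches the ring band. I'll draw the key straight out.

Request:
carry_out:
  increments: "0 -0.008 0 0 0 0 0; 0 -0.012 0 0 0 0 0; 0 -0.015 0 0 0 0 0; 0 -0.015 0 0 0 0 0; 0 -0.015 0 0 0 0 0; 0 -0.015 0 0 0 0 0; 0 -0.015 0 0 0 0 0; 0 -0.015 0 0 0 0 0; 0 0 0 0 0 0 0"

```text
time_s: 12.82
tool_pos: [0.4669, 0.0791, 0.0752]
tool_rot: [179.5, -0.2, 3.7]
force: [0.4, 0.9, 0.2]
grip_width: 0.0109
```

```bash
python3 - <<'E'
from h import *
st(); 
p=shot('scene','s8');q=shot('side','d8')
def crop(pp,x,y,s=120):
    g=pp['img'].copy();return cv2.resize(g[y:y+s,x:x+s],None,fx=3.33,fy=3.33,interpolation=2)
cv2.imwrite('pics/c9.png',np.hstack([crop(p,220,130),crop(q,190,130)]))
E
```

```text
12.825 [0.4669 0.0791 0.0752] [ 1.7953e+02 -1.7000e-01  3.7300e+00] [0.4 0.9 0.2] 0.0109
```

View pics/c9.png

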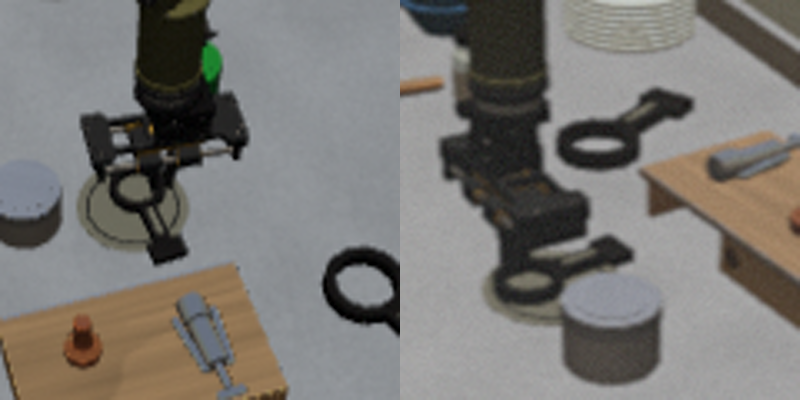

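The key is fully out, with its nose at about (270,204) in the scene view, well ahead of the box. Next I'll slide it left off the disc.

Request:
carry_out:
  increments: "0 0.001 -0.01 0 0 0 0; 0 0.001 -0.018 0 0 0 0; 0 0.001 -0.02 0 0 0 0; 0 0.001 -0.02 0 0 0 0; 0 0.001 -0.02 0 0 0 0; 0 0.001 -0.02 0 0 0 0; 0 0.001 -0.02 0 0 0 0; 0 0 -0.01 0 0 0 0; 0 0 0 0 0 0 0; 0 0 0 0 0 0 0"

```text
time_s: 14.18
tool_pos: [0.4704, 0.226, 0.0751]
tool_rot: [179.8, -0.3, 3.5]
force: [-0.5, -0.1, 3.2]
grip_width: 0.0113
```

```bash
python3 - <<'E'
from h import *
st(); print(np.round(get_obs()['qpos'],1))
p=shot('scene','s9');q=shot('side','d9')
def crop(pp,x,y,s=120):
    g=pp['img'].copy();return cv2.resize(g[y:y+s,x:x+s],None,fx=3.33,fy=3.33,interpolation=2)
cv2.imwrite('pics/c10.png',np.hstack([crop(p,220,130),crop(q,170,130)]))
E
```

```text
14.175 [0.4704 0.226  0.0751] [179.78  -0.28   3.55] [-0.5 -0.1  3.2] 0.0113
[  10.2   21.4  -44.3  112.7   19.    53.  -130.1]
```

View pics/c10.png

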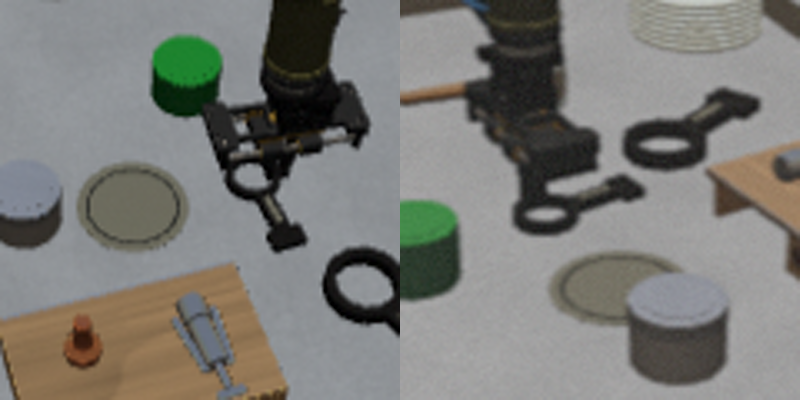

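The key lies well left of the disc. I'll release it, rise and go round to the tin's right side.

Request:
carry_out:
  increments: "0.32 0 0 0 0 0 0; 0.32 0 0 0 0 0 0; 0.32 0 0 0 0 0 0; 0.32 0 0 -0.02 0 0 0; 0.32 0 0 -0.04 0 0 0; 0.45 0 0 -0.04 0 0 0; 0.52 0 0 0 0 0 0"

```text
time_s: 15.15
tool_pos: [0.4702, 0.2246, 0.181]
tool_rot: [179.7, -0.3, 3.4]
force: [0.0, -0.2, -0.4]
grip_width: 0.04
```

```bash
python3 - <<'E'
from h import *
st()
p=read_camera('scene');q=read_camera('side')
for n,pp in (('scene',p),('side',q)):
    for t in ['tin_center','key_ring']:
        for r in masks_of(t,pp)[:4]:
            v,u=np.nonzero(r['pixels'])
            print(n,t,round(r['confidence'],2),np.round(r['bbox']),np.round(pix2plane(pp,u.mean(),v.mean(),.01 if t[0]=='k' else .045),3)[:2])
plan([(0.52,0.485,0.05,0.18,45),(0.52,0.493,-0.215,0.18,90)],sp=0.055)
E
```

```text
15.15 [0.4702 0.2246 0.181 ] [179.7   -0.33   3.43] [ 0.  -0.2 -0.4] 0.04
scene tin_center 0.76 [216. 177. 243. 206.] [ 0.501 -0.094]
scene tin_center 0.64 [267. 139. 285. 165.] [0.326 0.135]
scene key_ring 0.8 [319. 205. 365. 246.] [0.707 0.322]
scene key_ring 0.55 [284. 174. 311. 210.] [0.513 0.205]
scene key_ring 0.48 [179. 161. 215. 180.] [ 0.344 -0.204]
side tin_center 0.93 [157. 189. 187. 220.] [0.309 0.123]
side tin_center 0.76 [235. 212. 269. 248.] [ 0.483 -0.109]
side tin_center 0.66 [288. 203. 313. 228.] [ 0.645 -0.099]
side key_ring 0.89 [236. 155. 279. 180.] [0.693 0.316]
side key_ring 0.75 [193. 254. 239. 285.] [ 0.341 -0.207]
side key_ring 0.68 [204. 185. 244. 201.] [0.501 0.202]
10 rows
0.52 0.0014 0.0347 -0.0007 0.1 0.1 -8.3; 0.52 -0.0036 0.0346 -0.0007 0 0 -8.3; 0.52 -0.0086 0.0337 -0.0007 0.1 0.1 -8.3; 0.52 -0.0134 0.0321 -0.0008 0 0.1 -8.4; 0.52 -0.0179 0.0298 -0.0008 0.1 0.1 -8.3; 0.52 -0.0364 0.0386 0 0 0 -9; 0.52 -0.0419 0.0324 -0.0001 0 0 -9; 0.52 -0.0465 0.0255 0 0 0 -9; 0.52 -0.0499 0.0179 0 0 0 -9; 0.52 -0.0521 0.0098 0 0 0 -9
```

Request:
carry_out:
  increments: "0.52 0.001 0.035 0 0 0 -8.5; 0.52 -0.004 0.035 0 0 0 -8.5; 0.52 -0.009 0.034 0 0 0 -8.5; 0.52 -0.013 0.032 0 0 0 -8.5; 0.52 -0.018 0.03 0 0 0 -8.5; 0.52 -0.036 0.038 0 0 0 -9; 0.52 -0.042 0.032 0 0 0 -9; 0.52 -0.046 0.025 0 0 0 -9; 0.52 -0.05 0.018 0 0 0 -9; 0.52 -0.052 0.01 0 0 0 -9; 0.52 0 0 0 0 0 0"

```text
time_s: 16.82
tool_pos: [0.5053, -0.2255, 0.1669]
tool_rot: [-178.9, -0.1, 94.2]
force: [0.8, 0.6, 0.3]
grip_width: 0.0452
```

```bash
python3 - <<'E'
from h import *
st(); print(np.round(get_obs()['qpos'],1))
p=shot('scene','s10');q=shot('side','d10');w=shot('wrist','w10')
def crop(pp,x,y,s=120):
    g=pp['img'].copy();return cv2.resize(g[y:y+s,x:x+s],None,fx=3.33,fy=3.33,interpolation=2)
cv2.imwrite('pics/c11.png',np.hstack([crop(p,190,110),crop(q,190,150)]))
for n,pp in (('scene',p),('side',q)):
    # tin centre: fit by rendering silhouette hull
    for r in masks_of('tin_center',pp)[:4]:
        m=r['pixels']; v,u=np.nonzero(m); g=pix2plane(pp,u.mean(),v.mean(),.045)[:2]
        if abs(g[0]-.495)>.05 or abs(g[1]+.1)>.05: continue
        a=np.linspace(0,6.28,60)
        from scipy.optimize import minimize
        def cost(c):
            P=np.array([proj(pp,[c[0]+.045*np.cos(t),c[1]+.045*np.sin(t),z]) for t in a for z in(0,.064)])
            k=np.zeros(m.shape,np.uint8);cv2.fillConvexPoly(k,cv2.convexHull(np.round(P*16).astype(np.int32)),1,shift=4)
            k=k>0;return -(k&m).sum()/(k|m).sum()
        s=minimize(cost,g,method='Nelder-Mead',options=dict(initial_simplex=[g,g+[.01,0],g+[0,.01]]))
        print(n,np.round(s.x,4),s.fun)
E
```

```text
16.825 [ 0.5053 -0.2255  0.1669] [-1.7888e+02 -1.0000e-01  9.4220e+01] [0.8 0.6 0.3] 0.0452
[ 56.3  17.2 -40.5 103.7  12.6  64.7  15.6]
scene [ 0.4937 -0.0952] -0.9178571428571428
side [ 0.4962 -0.0874] -0.7089397089397089
```

View pics/c11.png

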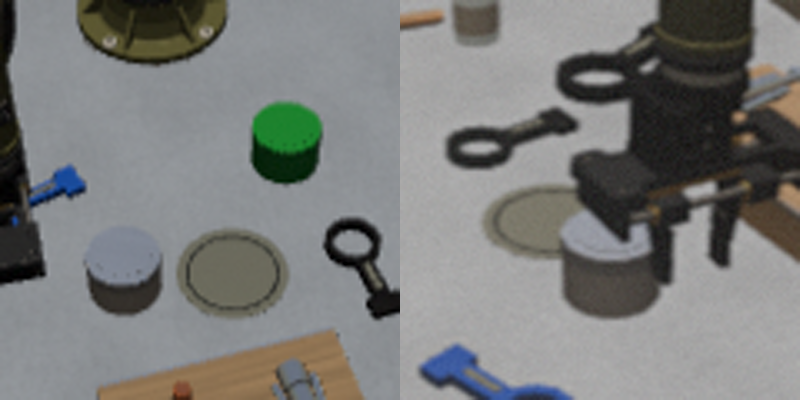

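The tin is upright at (0.494,-0.095). The disc is at (0.490,0.040) and the key is clear to its left. Next I'll align the gripper and descend.

```bash
python3 - <<'E'
from h import *
plan([(0.52,0.493,-0.195,0.084,90,0.03)])
E
```

```text
3 rows
0.52 0.008 -0.0034 0.0281 -0.3 0 1.6; 0.52 0.0079 -0.0038 0.0282 -0.4 -0.1 1.6; 0.52 0.0079 -0.0042 0.028 -0.3 0 1.6
```

Request:
carry_out:
  increments: "0.52 0.006 -0.004 0.028 -0.3 0 1.5; 0.52 0.006 -0.005 0.028 -0.4 0 1.5; 0.52 0.006 -0.004 0.024 -0.3 0 1.5; 0.52 0 0 0 0 0 0; 0.52 0 0 0 0 0 0"

```text
time_s: 17.7
tool_pos: [0.4937, -0.194, 0.0888]
tool_rot: [179.8, 0.0, 90.7]
force: [0.5, -0.5, 0.2]
grip_width: 0.045
```

Request:
carry_out:
  increments: "0.52 0.01 0 0.003 0 0 0.3; 0.52 0.012 0 0.002 0 0 0.3; 0.52 0.01 0 0 0 0 0; 0.52 0.01 0 0 0 0 0; 0.52 0.01 0 0 0 0 0; 0.52 0.01 0 0 0 0 0; 0.52 0.01 0 0 0 0 0; 0.52 0.01 0 0 0 0 0; 0.52 0.01 0 0 0 0 0; 0.52 0.01 0 0 0 0 0; 0.52 0.01 0 0 0 0 0"

```text
time_s: 19.08
tool_pos: [0.4952, -0.0769, 0.0859]
tool_rot: [179.6, 0.3, 90.0]
force: [0.2, -2.0, 0.2]
grip_width: 0.0452
```

Request:
carry_out:
  increments: "0.52 0.01 -0.001 0.001 0 0 0; 0.52 0.01 -0.001 0.001 0 0 0; 0.52 0.01 -0.001 0 0 0 0; 0.52 0.01 -0.001 0 0 0 0; 0.52 0.01 -0.001 0 0 0 0; 0.52 0.006 0 0 0 0 0; 0.52 0 0 0 0 0 0"

```text
time_s: 19.95
tool_pos: [0.4909, -0.0169, 0.0844]
tool_rot: [179.5, 0.4, 90.1]
force: [0.8, -2.4, 2.1]
grip_width: 0.0455
```

```bash
python3 - <<'E'
from h import *
st()
p=shot('scene','s11');q=shot('side','d11')
def crop(pp,x,y,s=120):
    g=pp['img'].copy();return cv2.resize(g[y:y+s,x:x+s],None,fx=3.33,fy=3.33,interpolation=2)
cv2.imwrite('pics/c12.png',np.hstack([crop(p,210,120),crop(q,190,150)]))
E
```

```text
19.95 [ 0.4909 -0.0169  0.0844] [179.45   0.4   90.1 ] [ 0.8 -2.4  2.1] 0.0455
```

View pics/c12.png

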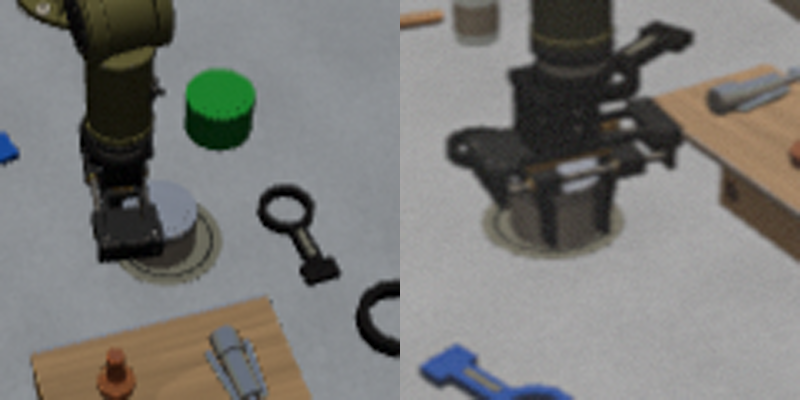

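The tin is nearly centred on the disc. It needs about 7 mm more, then I'll back off and rise.

Request:
carry_out:
  increments: "0.52 0.007 0 0 0 0 0; 0.52 0 0 0 0 0 0; 0.52 -0.012 0 0 0 0 0; 0.52 -0.025 0 0 0 0 0; 0.52 -0.03 0 -0.02 0 0 0; 0.52 -0.04 0 -0.04 0 0 0; 0.52 -0.05 0 -0.04 0 0 0; 0.52 -0.05 0 -0.03 0 0 0; 0.52 0 0 0 0 0 0"

```text
time_s: 21.18
tool_pos: [0.4869, -0.2236, 0.2152]
tool_rot: [179.8, 0.1, 90.1]
force: [0.0, -0.5, -1.4]
grip_width: 0.0449
```

```bash
python3 - <<'E'
from h import *
from scipy.optimize import minimize
st()
p=shot('scene','s12');q=shot('side','d12')
def crop(pp,x,y,s=120):
    g=pp['img'].copy();return cv2.resize(g[y:y+s,x:x+s],None,fx=3.33,fy=3.33,interpolation=2)
cv2.imwrite('pics/c13.png',np.hstack([crop(p,210,120),crop(q,190,150)]))
a=np.linspace(0,6.28,60)
for n,pp in (('scene',p),('side',q)):
    for r in masks_of('tin_center',pp)[:4]:
        m=r['pixels']; v,u=np.nonzero(m); g=pix2plane(pp,u.mean(),v.mean(),.045)[:2]
        if np.hypot(*(g-[.49,.04]))>.06: continue
        def cost(c):
            P=np.array([proj(pp,[c[0]+.045*np.cos(t),c[1]+.045*np.sin(t),z]) for t in a for z in(0,.064)])
            k=np.zeros(m.shape,np.uint8);cv2.fillConvexPoly(k,cv2.convexHull(np.round(P*16).astype(np.int32)),1,shift=4)
            k=k>0;return -(k&m).sum()/(k|m).sum()
        s=minimize(cost,g,method='Nelder-Mead',options=dict(initial_simplex=[g,g+[.01,0],g+[0,.01]]))
        print(n,'tin',np.round(s.x,4),s.fun,'from disc',np.hypot(*(s.x-[.49,.04])).round(4))
    D=np.array([.642,.069]);ax=np.array([.9905,.137])
    for r in masks_of('key_ring',pp)[:4]:
        v,u=np.nonzero(r['pixels']); X=np.array([pix2plane(pp,i,j,.007)[:2] for i,j in zip(u,v)])
        print(n,'key',X.mean(0).round(3),'doorframe x range',((X-D)@ax).min().round(3),((X-D)@ax).max().round(3))
E
```

```text
21.175 [ 0.4869 -0.2236  0.2152] [1.7976e+02 7.0000e-02 9.0080e+01] [ 0.  -0.5 -1.4] 0.0449
scene tin [0.4895 0.038 ] -0.889090909090909 from disc 0.002
scene key [0.702 0.325] doorframe x range -0.013 0.199
scene key [0.513 0.206] doorframe x range -0.191 -0.031
side tin [0.4882 0.042 ] -0.766546329723225 from disc 0.0027
side key [ 0.342 -0.205] doorframe x range -0.377 -0.287
side key [ 0.772 -0.024] doorframe x range -0.003 0.242
side key [0.49  0.206] doorframe x range -0.19 -0.055
```

View pics/c13.png

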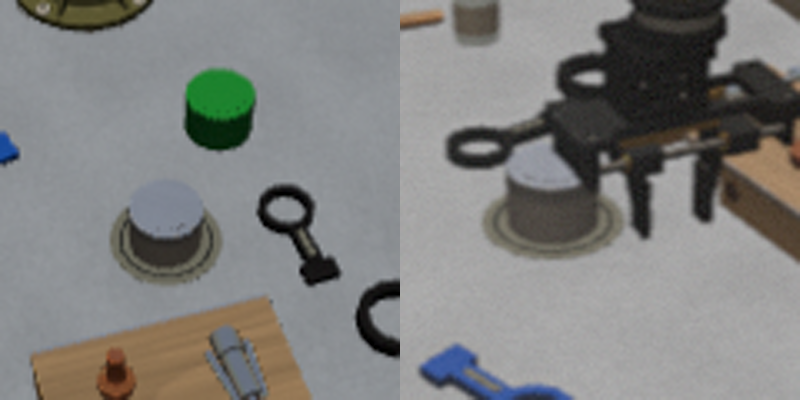

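View pics/s12.png

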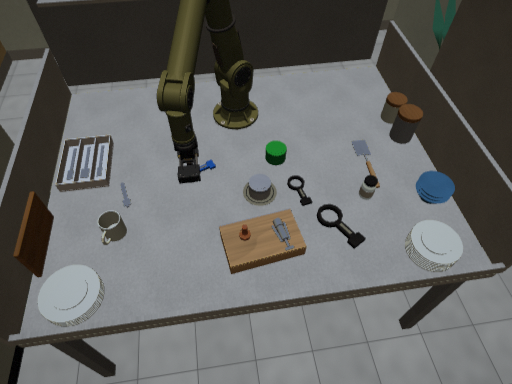

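The tin stands upright on the disc at (261,187), about 2 mm off centre. The key lies flat at (298,190), clear of the doorway. The bystanders haven't moved and the gripper is free, so I'm handing in.

```bash
python3 -c "
from cell import *
print(sign_off())"
```

```text
the job is handed in; nothing more can be done
None
```

The job is done and handed in at about 21 s of the 70 s allowed; `sign_off()` gave no verdict.

**What I did:** I pushed the tin about 14 cm to the right, off the disc, with the open fingers cradling its foot. I then gripped the jar key's ring band, drew the key straight out and slid it left, clear of the disc. Last, I pushed the tin back from the other side and raised the gripper clear.

**Last checks:**
- **Tin:** it stands upright on the disc. Its centre is 2.0 mm from the disc's centre by the scene camera and 2.7 mm by the side camera. The side view was partly blocked by the gripper, so its fit was looser.
- **Key:** it lies flat, and its farthest tip is 31 mm (scene) or 55 mm (side) outside the doorway face. The side figure may be short, because the gripper hid part of the nose.
- **Bystanders:** in the final scene picture they look unmoved; I judged this by eye and did not measure it.

No check failed. The `masks_of` network sometimes reported other objects as the key or the tin, and I left those out by position and by looking at the pictures.

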